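Turn the soldering station up four clicks

TASK

The next joints at the blue soldering station are lead-free: turn its temperature dial up (clockwise) by exactly four clicks from where it stands and leave it seated in the fourth click-stop. Push its pointer wing round with a fingertip against one side, without pinching it. Keep off the hot irons and their holders, leave the yellow station's dial as it is and do not disturb the loose things on the bench.

Things in the scene. Friction and masses are not known exactly. Their poses are not given: they have to be found in the camera images.
- blue_station: blue soldering station (the one to adjust), fixed: blue wedge console 160 mm deep (x), 130 mm wide (y), origin at the centre of its underside, z up. Low front (38 mm) at -x, towards the robot; dark top panel rising at 15 degrees to 81 mm at the back. The dial is in the panel's middle amid 11 white ticks; a 7 mm high red rocker switch lies near the back right corner, 73 mm from the dial's axis
- blue_dial (a joint): blue dial's angle, rad: 0 at the lowest setting, growing CLOCKWISE from above (hotter), click-stops each 30 degrees (0.5236) up to 5.236. Rests only in click-stops; leaving one takes 0.12 N m (4 to 5 N at 28 mm), falling to 0 half-way, where it snaps by itself into the next and stays. Starts in one of the first four.
- blue_knob (a point): on the blue dial's axis, 12 mm above the panel; z out of the panel, x along the wing to its nose; turns with the dial. The dial: flat metal skirt 71 mm across, 3 mm thick, with one black pointer wing 21 mm high over the panel (23 with its white-lined rib): 20 mm wide at the axis, round heel 10 mm behind it, tapering to 8 mm at the nose 36 mm ahead
- blue_tip (a point): nose of the blue dial's wing: 36 mm from the axis, 12 mm above the panel; axes as blue_knob
- blue_flank_up: the wing's upright side face on the knob's +y side: pushed here (towards -y of blue_knob) the dial turns clockwise, hotter. Origin on that face, 22 mm from the axis, 12 mm above the panel; axes as blue_knob
- blue_flank_down: the wing's opposite side face (the knob's -y side), mirrored; fingers pressing on both side faces at once are pinching the wing
- blue_iron: hot blue-handled soldering iron parked in the coil holder to the right of the blue console, fixed there; its axes and origin are those of blue_station. It leans at 40 degrees in the plane y = -118 mm: handle 27 mm thick, running from x 6 mm, z 88 mm up to the cable end at x -108 mm, z 185 mm
- blue_holder: steel coil holder of the blue iron on a black base 150 x 72 x 12 mm with a sponge tray, fixed; axes and origin are those of blue_station; the coil runs from x 62 mm, z 42 mm to x -2 mm, z 95 mm at y -118 mm, about 40 mm thick
- yellow_station: yellow soldering station (not to be adjusted), fixed: yellow wedge console 160 mm deep (x), 130 mm wide (y), origin at the centre of its underside, z up. Low front (38 mm) at -x, towards the robot; dark top panel rising at 15 degrees to 81 mm at the back. The dial is in the panel's middle amid 11 white ticks; a 7 mm high red rocker switch lies near the back right corner, 73 mm from the dial's axis
- yellow_dial (a joint): yellow dial's angle, rad: 0 at the lowest setting, growing CLOCKWISE from above (hotter), click-stops each 30 degrees (0.5236) up to 5.236. Rests only in click-stops; leaving one takes 0.12 N m (4 to 5 N at 28 mm), falling to 0 half-way, where it snaps by itself into the next and stays. Starts in one of the first nine.
- yellow_knob (a point): on the yellow dial's axis, 12 mm above the panel; z out of the panel, x along the wing to its nose; turns with the dial. The dial: flat metal skirt 71 mm across, 3 mm thick, with one black pointer wing 21 mm high over the panel (23 with its white-lined rib): 20 mm wide at the axis, round heel 10 mm behind it, tapering to 8 mm at the nose 36 mm ahead
- yellow_tip (a point): nose of the yellow dial's wing: 36 mm from the axis, 12 mm above the panel; axes as yellow_knob
- yellow_iron: hot yellow-handled soldering iron parked in the coil holder to the right of the yellow console, fixed there; its axes and origin are those of yellow_station. It leans at 40 degrees in the plane y = -118 mm: handle 27 mm thick, running from x 6 mm, z 88 mm up to the cable end at x -108 mm, z 185 mm
- yellow_holder: steel coil holder of the yellow iron on a black base 150 x 72 x 12 mm with a sponge tray, fixed; axes and origin are those of yellow_station; the coil runs from x 62 mm, z 42 mm to x -2 mm, z 95 mm at y -118 mm, about 40 mm thick
- solder_spool: loose spool of solder wire standing on its flange, 54 mm across, 36 mm high, white and red label on top; origin at the centre of its underside
- lamp_board: loose green circuit board, 46 x 32 mm, about 14 mm high with its parts; origin at the centre of its underside
- battery_holder: loose black battery holder with two green cells, 64 x 34 x 17 mm; origin at the centre of its underside
- solar_panel: loose dark solar panel, 75 x 55 x 6 mm, lying flat; origin at the centre of its underside
- cutters: loose side cutters with one yellow and one green handle, about 153 mm long (along x) and 65 mm wide over the handles, 14 mm high; origin on the bench under the middle
- tip_cleaner: loose round tin of brass wool, 70 mm across, 42 mm high; origin at the centre of its underside
- flux_bottle: loose amber bottle with a black cap, 38 mm across, 85 mm high; origin at the centre of its underside

How it is judged (in metres and radians):
On the way:
1. a fingertip bears on the side of the blue dial's wing and pushes it out of its click-stop (contact force between the fingers and blue_flank_up above 0.8 N and distance of blue_tip from where it was at the start of the episode above 0.003 m), for 0.05 s.
At the end, for the whole second after the job is handed in: The blue dial rests in the click-stop four (120 degrees, within about 8) clockwise from where it started; the yellow dial is in its first place (within 10 degrees) and no loose thing has moved by 20 mm (distance of blue_tip from where it was at the start of the episode between 0.0595 and 0.065 m and value of joint blue_dial between 1.9 and 3.86 rad and velocity of joint blue_dial between -0.1 and 0.1 rad/s and distance of yellow_tip from where it was at the start of the episode below 0.006 m and distance of each of solder_spool, lamp_board, battery_holder, solar_panel, cutters, tip_cleaner, flux_bottle from where it was at the start of the episode below 0.02 m); the robot touches nothing.
It fails at once if the blue dial's wing is pinched (fingers press on both its sides at once) (contact force between the fingers and blue_flank_up above 1 N and contact force between the fingers and blue_flank_down above 1 N).
It fails at once if a hot iron or its holder is touched (contact force between any of the fingers, the arm and blue_iron above 0.5 N or contact force between any of the fingers, the arm and blue_holder above 0.5 N or contact force between any of the fingers, the arm and yellow_iron above 0.5 N or contact force between any of the fingers, the arm and yellow_holder above 0.5 N).
It fails at once if the yellow station's dial is turned out of its click-stop (distance of yellow_tip from where it was at the start of the episode above 0.008 m).
It fails at once if a loose thing on the bench is shoved or lifted (moves 20 mm) (distance of any of solder_spool, lamp_board, battery_holder, solar_panel, cutters, tip_cleaner, flux_bottle from where it was at the start of the episode above 0.02 m).
It also fails if it takes over 51 s, if anything falls off the work surface, if the arm or the gripper's body presses on something with over 40 N, if the wrist force passes 120 N, or if a joint passes its speed limit or range.

ROBOT

A 6-joint arm with a two-finger parallel gripper is mounted at the origin on the work surface. World frame = base frame: x ahead of the robot, y to its left, z up, the work surface at z = 0. Lengths are in mm, angles in rad, forces in N, time in s.
With the tool pointing down it reaches from about 275 to 825 mm from the base axis. Payload 4.9 kg.
Tool frame: the origin (TCP) lies at the very end of the fingers, on their centre line; the grasp point (between the pads) lies 19 mm behind it; z points along the fingers, y is the line along which they close (so a half turn about z gives the same grasp; the last joint's range is limited). The gripper opens to 85 mm and grips with 20 to 120 N. Pads are 22 mm wide; open, the fingers measure 114 mm over their backs; the gripper's body (76 mm by 85 mm) begins 54 mm behind the grasp point. The pads swing forward as they close: fully open they stand 13 mm farther back than shut.
Start: joints at [1.154, 0.326, -0.193, 1.052, 0, 1.437], TCP at [153.469, 528.172, 231.281] pointing down, gripper open.
Joint ranges: [-2.65, 2.65], [-0.97, 1.79], [-1.3, 1.35], [-1.93, 2.1], [-1.47, 1.37], [-3.14, 3.14]. Speed limits (rad/s): [2.57, 2.57, 3.14, 3.14, 3.14, 3.14].

INTERFACE

Orientations are given as [roll, pitch, yaw] about the fixed x, y, z axes, in that order (R = Rz(yaw) Ry(pitch) Rx(roll)).
In Python, from bench import bot, solve_ik, imaging gives the robot as it stands. Calls block until the motion is done:
- bot.move_ptp(position, orientation): joint-space move of the TCP to a pose.
- bot.movel(position, rot=None, max_speed=150, threshold=None): straight line of the TCP; rot=None keeps the orientation; max_speed is the mean speed in mm/s. With threshold (N) it stops when the force on the tool has changed by that much, and returns True; else False.
- bot.move_j(angles): joint-space move.
- bot.grip(opening, effort=None): opening from 0.0 (shut) to 1.0 (fully open); effort is the grip in N (None keeps the last); returns when the fingers have stopped.
- bot.dwell(seconds).
- solve_ik(position, orientation): joint angles nearest the present ones, or None.
- bot.get_state(): the state.
- imaging.capture(name): name is "side" or "top" or "wrist"; returns the picture (384x512x3 uint8, blue, green, red); there is no depth.
- imaging.camera_model(name): a dict with "K" (3x3 intrinsics, pixels), "k1" (the pictures are not rectified: a ray, as slopes to the right and down, at radius r is drawn at 1 + k1 r^2 times it, then the intrinsics apply), "position" and "rotation" of the camera in the world. Camera axes: x right, y up, looking along -z (the intrinsics and any distortion apply to the point x, -y, -z); pixel columns grow to the right and rows downward; lengths in mm; the calibration is good to about 2 mm. A picture is of the moment at which its call begins: read the wrist's pose just before it. camera_model takes no time and is no camera call; for the wrist camera it gives the pose at the moment of the call.
A pose or a line that the arm cannot do raises bot.IKError and nothing moves.
- bot.sign_off(): hands the job in; it is judged then, once.
The state is a dict: "t": time; "qpos": joint angles; "joint_velocities": joint speeds; "effort": joint torques, N m; "tcp_pos": TCP position; "orientation": TCP orientation; "contact_force": force on the tool from outside, world axes, zero at the start; "wrist_torque": the same for the moment, N m; "opening": opening from 0.0 (shut) to 1.0 (fully open); "gripper_force": force on a finger pad.
Only numpy, scipy, OpenCV 4.12 (cv2) and the standard library are available. Lean on these libraries where they do the work, as an engineer would, in place of code of your own. Each camera call takes 0.05 s, during which the arm holds its last target. There are 200 camera calls.

## Working session

There is one attempt and no reset: what is moved stays moved. The work goes in short steps, each a Python script; the robot and the scene stay as the last script left them, time stands still between calls to the robot, and variables do not carry over. Pictures are saved under pics/ and viewed, at most 10 in all, crops included, and the job is handed in when it is done.

```bash
mkdir -p pics; ls; python3 - <<'E'
from bench import bot, imaging
import cv2
for n in("top","side"):
    im=imaging.capture(n); cv2.imwrite(f"pics/{n}0.png",cv2.resize(im,(800,600),interpolation=cv2.INTER_CUBIC)); cv2.imwrite(f"{n}_raw.png",im)
    m=imaging.camera_model(n); print(n,m)
print(bot.get_state())
E
```

```text
pics
top {'K': array([[487.4186533 ,   0.        , 254.10615252],
       [  0.        , 487.4186533 , 185.03263757],
       [  0.        ,   0.        ,   1.        ]]), 'k1': -0.08229636404531207, 'position': array([ 316.0299483 ,  -23.72129821, 1343.38138366]), 'rotation': array([ 0.18966006, -0.0184947 , -1.5507656 ])}
side {'K': array([[482.14718029,   0.        , 255.60736254],
       [  0.        , 482.14718029, 189.33453031],
       [  0.        ,   0.        ,   1.        ]]), 'k1': -0.14280658556268813, 'position': array([   70.45177424, -1073.4858177 ,  1289.62310733]), 'rotation': array([ 0.76930177,  0.02058554, -0.46941374])}
{'t': 0.1, 'qpos': array([ 1.15381421e+00,  3.26870527e-01, -1.93479689e-01,  1.05202022e+00,
       -3.40596942e-05,  1.43659832e+00]), 'joint_velocities': array([ 0.00050753, -0.00130491,  0.00108466,  0.00118977,  0.00063671,
       -0.00018985]), 'effort': array([ 1.98591229e-04, -4.44238150e+01,  2.63038802e+01,  7.89052719e-03,
       -1.80993120e-04, -1.81346223e-06]), 'tcp_pos': array([153.24866274, 527.66834934, 230.5813271 ]), 'orientation': array([-3.14002814e+00, -1.76855069e-04,  2.85880844e+00]), 'contact_force': array([-0.40830936,  0.50844218, -0.85480427]), 'wrist_torque': array([-0.02006029,  0.02579098, -0.02777375]), 'gripper_force': 0.0, 'opening': 0.9991997773245156}
```

View pics/top0.png

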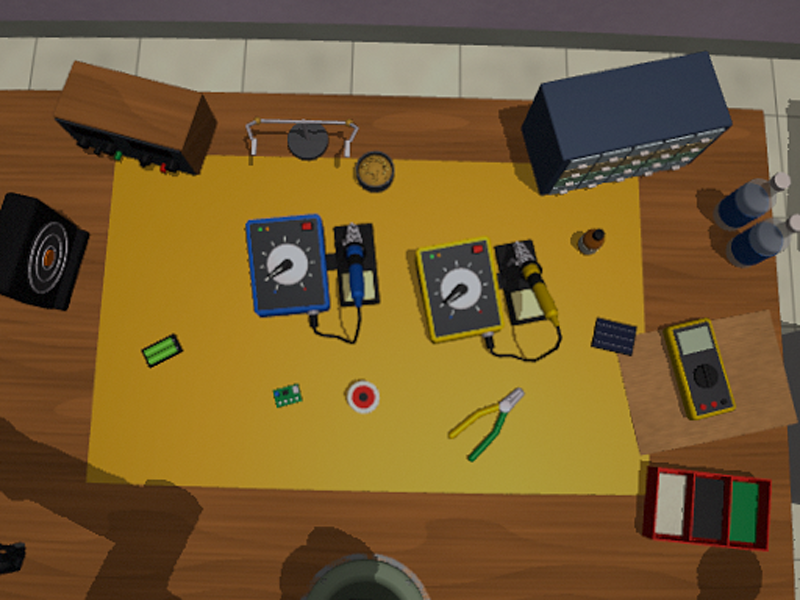

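View pics/side0.png

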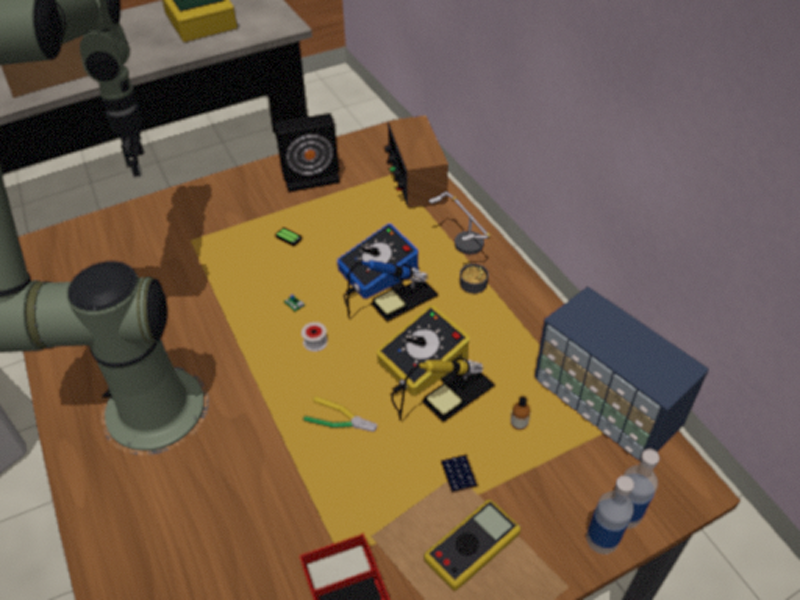

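The top view shows the blue dial at about (287,264) of 800x600, with the wing nose to the lower left near (270,273). The console top corners are at about (247,219), (321,214), (329,311) and (257,317). The side view confirms the layout. Next I'll fit the station pose and take a close wrist view.

```bash
cat > h.py <<'E'
import numpy as np, cv2
from scipy.spatial.transform import Rotation as R
from scipy.optimize import least_squares
F=np.diag([1.,-1,-1])
def proj(m,P):
    P=np.atleast_2d(P).astype(float); Rw=R.from_euler('xyz',m['rotation']).as_matrix()
    pc=(P-m['position'])@Rw@F
    return cv2.projectPoints(pc,np.zeros(3),np.zeros(3),m['K'],np.array([m['k1'],0,0,0]))[0][:,0]
S=np.radians(15)
# station frame: panel plane passes z=38 at x=-80, 81 at x=80
CORN=np.array([[80,65,81],[80,-65,81],[-80,-65,38],[-80,65,38]],float)
AX=np.array([0,0,59.5])
RP=R.from_euler('y',-S).as_matrix()  # panel frame -> station
def st(p,P): return R.from_euler('z',p[2]).apply(P)+[p[0],p[1],0]
def panel(P): return np.asarray(P)@RP.T+AX
def fit(obs,p0):  # obs: list of (model, station pts, px)
    f=lambda p:np.concatenate([(proj(m,st(p,P))-px).ravel() for m,P,px in obs])
    return least_squares(f,p0,x_scale=[10,10,.1])
E
python3 - <<'E'
from bench import imaging
from h import *
m=imaging.camera_model("top")
px=np.array([[247,219],[321,214],[329,311],[257,317]])*.64
r=fit([(m,CORN,px),(m,panel([[0,0,3]]),np.array([[287,264.5]])*.64)],[550,80,0]); print(r.x,r.fun.round(1))
py=np.array([[417,250],[489,239],[500,331],[431,342]])*.64
q=fit([(m,CORN,py)],[550,-200,0]); print(q.x,q.fun.round(1))
ms=imaging.camera_model("side")
print(proj(ms,st(r.x,panel([[0,0,3]])))/.64, proj(ms,st(q.x,panel([[0,0,3]])))/.64)
E
```

```text
[6.00481497e+02 1.46084749e+02 1.06477282e-01] [-0.5  0.8  0.5  0.1  0.6 -0.8 -1.2 -0.7  0.7  0.5]
[ 5.62722983e+02 -1.49889224e+02  1.75403621e-01] [-1.1 -1.   0.6 -1.   1.8  0.8 -1.3  1.1]
[[376.71833831 254.70047339]] [[420.84731025 343.49502943]]
```

```bash
cat >> h.py <<'E'
ST=np.array([600.48,146.08,0.1065])
def pose(th,gap,z,r=26,half=11,extra=0,flip=1,p=None):
    """TCP pose for wing angle th (deg, ccw in panel frame from station +x); gap = clearance from flank_up, z over panel"""
    p=ST if p is None else p
    n=np.array([6,36,0])/np.hypot(6,36)
    c=np.array([r,10-6*r/36,0])+n*(half+gap); c[2]=z
    x=flip*n; zz=np.array([0,0,-1.]); 
    M=np.c_[x,np.cross(zz,x),zz]
    W=R.from_euler('z',th+extra,degrees=True).as_matrix()
    K=R.from_euler('z',th,degrees=True).as_matrix()
    pos=st(p,panel(K@c)); Rm=R.from_euler('z',p[2]).as_matrix()@RP@W@M
    return pos,R.from_matrix(Rm).as_euler('xyz')
E
python3 - <<'E'
from bench import bot,imaging,solve_ik
from h import *
for fl in(1,-1):
  for th in(120,60,0):
    for z in(10,120):
        q=solve_ik(*pose(th,5,z,flip=fl)); print(fl,th,z,None if q is None else np.round(q,2))
m=imaging.camera_model("wrist"); s=bot.get_state()
T=R.from_euler('xyz',s['orientation'])
print(m,T.inv().apply(m['position']-s['tcp_pos']),(T.inv()*R.from_euler('xyz',m['rotation'])).as_matrix().round(2))
E
```

```text
1 120 10 [ 0.15  0.42 -0.61  0.28 -0.01 -0.32]
1 120 120 [ 0.15  0.22 -0.56  0.53 -0.01 -0.31]
1 60 10 [ 0.19  0.45 -0.53  0.33 -0.02  0.77]
1 60 120 [ 0.19  0.27 -0.47  0.57 -0.02  0.77]
1 0 10 [ 0.16  0.48 -0.44  0.39 -0.01  1.79]
1 0 120 [ 0.16  0.31 -0.39  0.61 -0.01  1.79]
-1 120 10 [ 0.15  0.42 -0.61  0.28 -0.01  2.83]
-1 120 120 [ 0.15  0.22 -0.56  0.53 -0.01  2.83]
-1 60 10 [ 0.19  0.45 -0.53  0.33 -0.02 -2.37]
-1 60 120 [ 0.19  0.27 -0.47  0.57 -0.02 -2.37]
-1 0 10 [ 0.16  0.48 -0.44  0.39 -0.01 -1.36]
-1 0 120 [ 0.16  0.31 -0.39  0.61 -0.01 -1.35]
{'K': array([[267.43394542,   0.        , 259.64367475],
       [  0.        , 267.43394542, 192.46367462],
       [  0.        ,   0.        ,   1.        ]]), 'k1': 0.0038241883202411965, 'position': array([ 84.48521712, 547.78130033, 374.36806173]), 'rotation': array([-2.85864206e-01,  1.60053420e-04,  1.28758191e+00])} [ 7.16698706e+01 -9.79145548e-02 -1.43774084e+02] [[-0.    0.96  0.28]
 [ 1.    0.   -0.  ]
 [-0.    0.28 -0.96]]
```

```bash
python3 - <<'E'
from bench import bot,imaging
from h import *
bot.grip(0.0)
bot.move_ptp(*pose(120,40,120))
s=bot.get_state();print(s['t'],s['tcp_pos'],pose(120,40,120)[0],s['qpos'].round(2))
m=imaging.camera_model("wrist");im=imaging.capture("wrist")
np.savez("w1.npz",**m);cv2.imwrite("w1.png",im)
print('axis',proj(m,st(ST,panel([0,0,3.]))),proj(m,st(ST,CORN)))
cv2.imwrite("pics/w1.png",cv2.resize(im,(800,600),interpolation=cv2.INTER_CUBIC))
E
```

```text
2.775 [506.3848767  138.38667108 158.56931433] [506.33814859 137.81736178 158.41548684] [ 0.13  0.17 -0.65  0.49 -0.01 -0.34]
axis [[236.25824106 241.57906247]] [[265.26144464 316.85836159]
 [158.87950548 284.02735611]
 [201.44561596 147.2064181 ]
 [322.63663561 191.8082369 ]]
```

View pics/w1.png

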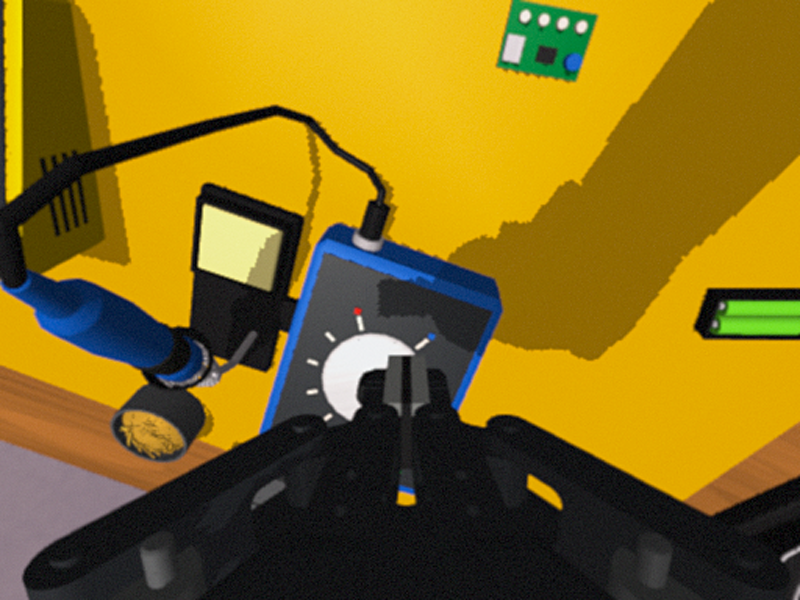

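The wrist view shows the dial skirt at about (369,377), with the fingers hiding the wing. The blue (low) tick at (432,338) and the red (high) tick at (358,312) confirm that the scale gap faces the robot. I'll shift the hand past the dial so the view is clear.

```bash
python3 - <<'E'
from bench import bot,imaging
from h import *
bot.movel(pose(120,-55,130)[0])
m=imaging.camera_model("wrist");im=imaging.capture("wrist")
np.savez("w2.npz",**m);cv2.imwrite("w2.png",im)
a=proj(m,st(ST,panel([0,0,3.])))[0];print('axis',a,'\n',proj(m,st(ST,CORN)))
x0,y0=int(a[0])-100,max(0,int(a[1])-75);print(x0,y0)
cv2.imwrite("pics/w2.png",cv2.resize(im[y0:y0+150,x0:x0+200],(800,600),interpolation=cv2.INTER_CUBIC))
E
```

```text
axis [234.58696687 153.51962648] 
 [[265.44702865 242.29278132]
 [152.64996924 204.05989673]
 [197.09000245  43.11003347]
 [326.703185    96.08887606]]
134 78
```

View pics/w2.png

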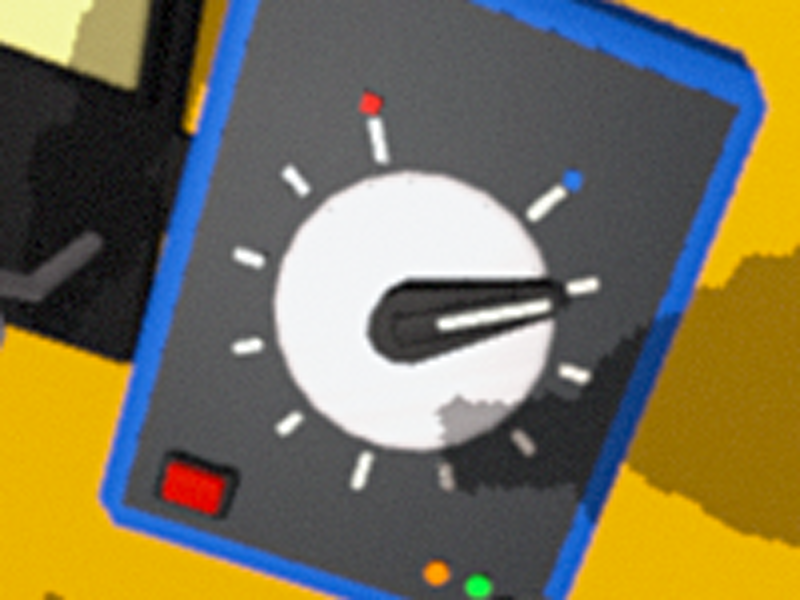

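The crop shows the pointer on the second tick, at (583,287), which is click 1 with a wing angle of 120° in the station frame. The target is the sixth tick at (361,471), pointing straight back (0°). I'll refine the pose from the 11 ticks.

```bash
python3 - <<'E'
from h import *
m=dict(np.load("w2.npz"))
t=np.array([[548,205],[583,287],[575,375],[523,442],[447,477],[361,471],[289,423],[248,347],[249,257],[295,181],[378,140]],float)
full=lambda c:(np.asarray(c,float)+.5)/4-.5+[134,78]
a=np.radians(150-30*np.arange(11))
def f(p):
    P=panel(np.c_[p[3]*np.cos(a),p[3]*np.sin(a),0*a]); return (proj(m,st(p,P))-full(t)).ravel()
r=least_squares(f,[*ST,45],x_scale=[10,10,.1,10]);print(r.x,np.abs(r.fun).max())
def g(p): # include unknown height
    P=panel(np.c_[p[3]*np.cos(a),p[3]*np.sin(a),0*a])+[0,0,p[4]]; return (proj(m,st(p,P))-full(t)).ravel()
r2=least_squares(g,[*ST,45,0],x_scale=[10,10,.1,10,5]);print(r2.x)
# skirt rim check: 71 mm across, crop extents x 275..553, y 172..451
b=np.radians(np.arange(0,360,2)); P=panel(np.c_[35.5*np.cos(b),35.5*np.sin(b),3+0*b]); q=(proj(m,st(r.x[:3],P))-[134,78]+.5)*4-.5
print(q.min(0),q.max(0))
for n,rr in(("knob",0),("tip",36)):
    print(n,(proj(m,st(r.x[:3],panel([rr*np.cos(np.radians(120)),rr*np.sin(np.radians(120)),23])))-[134,78])*4)
E
```

```text
[6.03097656e+02 1.49793881e+02 1.16013000e-01 4.40355398e+01] 0.4051557270278181
[ 2.13954063e+03  2.30888974e+02  1.16013000e-01  6.23365965e+02
 -3.32135263e+03]
[273.15000991 173.96902541] [552.73731868 452.7913769 ]
knob [[404.67036523 330.09760801]]
tip [[555.08741184 303.6018273 ]]
```

```bash
sed -i 's/^ST=.*/ST=np.array([602.6,149.2,0.116])/' h.py; python3 - <<'E'
from bench import bot,imaging
from h import *
p,o=pose(120,20,130); bot.movel(p,o)
print(bot.movel(pose(120,18,10)[0],max_speed=80,threshold=6))
s=bot.get_state();print(s['t'],s['contact_force'])
h=bot.movel(pose(120,-4,10)[0],max_speed=15,threshold=2.5)
s=bot.get_state()
n=R.from_euler('xyz',s['orientation']).as_matrix()[:,0]
print(h,s['t'],s['contact_force'],'gap reached',n@(s['tcp_pos']-pose(120,0,10)[0]),'err',s['tcp_pos']-pose(120,0,10)[0])
im=imaging.capture("wrist");cv2.imwrite("pics/w3.png",cv2.resize(im[150:384,150:370],(800,600)[:2] if 0 else (564,600),interpolation=cv2.INTER_CUBIC))
E
```

```text
False
5.9417 [ 0.62414442 -0.09457282 -0.06523301]
True 7.075 [ 0.30139891  0.42088472 -0.0749036 ] gap reached 0.39030077885027276 err [-0.36373847  0.12259833 -0.55645188]
```

View pics/w3.png

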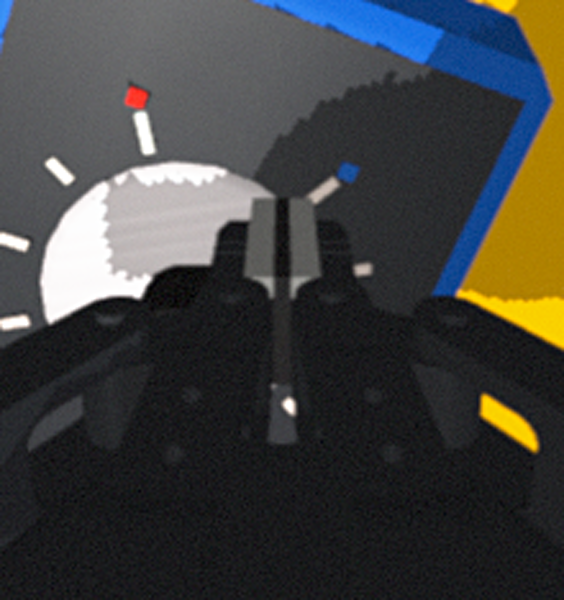

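The fingertip meets the wing flank within 0.4 mm of the prediction, near (285,205) in the crop. Now I'll push round in an arc to mid-way, logging the tangential force.

```bash
cat >> h.py <<'E'
def arc(bot,ths,gap=0,z=10,v=40):
    for th in ths:
        p,o=pose(th,gap,z); bot.movel(p,o,max_speed=v)
        s=bot.get_state(); n=R.from_euler('xyz',s['orientation']).as_matrix()[:,0]
        print(th,round(s['t'],2),'Fn %.1f'%(n@s['contact_force']),'|F| %.1f'%np.linalg.norm(s['contact_force']),'gap %.1f'%(n@(s['tcp_pos']-p)))
E
python3 - <<'E'
from bench import bot,imaging
from h import *
arc(bot,np.arange(116,66,-4))
im=imaging.capture("top");cv2.imwrite("top_mid.png",im)
im=imaging.capture("wrist");cv2.imwrite("pics/w4.png",cv2.resize(im[100:320,100:393],(799,600),interpolation=cv2.INTER_CUBIC))
E
```

```text
116 7.38 Fn 2.9 |F| 3.3 gap 1.5
112 7.62 Fn 1.8 |F| 2.7 gap 0.6
108 7.88 Fn 1.0 |F| 1.9 gap -0.6
104 8.12 Fn -0.2 |F| 1.0 gap -1.2
100 8.38 Fn -0.0 |F| 0.6 gap -0.5
96 8.62 Fn -0.9 |F| 1.2 gap -0.2
92 8.88 Fn 0.3 |F| 1.6 gap -0.0
88 9.12 Fn 1.6 |F| 1.9 gap 0.9
84 9.38 Fn 3.3 |F| 3.6 gap 0.8
80 9.62 Fn 0.7 |F| 1.4 gap -0.3
76 9.88 Fn 0.5 |F| 1.1 gap -1.0
72 10.12 Fn 0.3 |F| 0.8 gap -0.6
68 10.38 Fn 0.7 |F| 1.0 gap -0.2
```

View pics/w4.png

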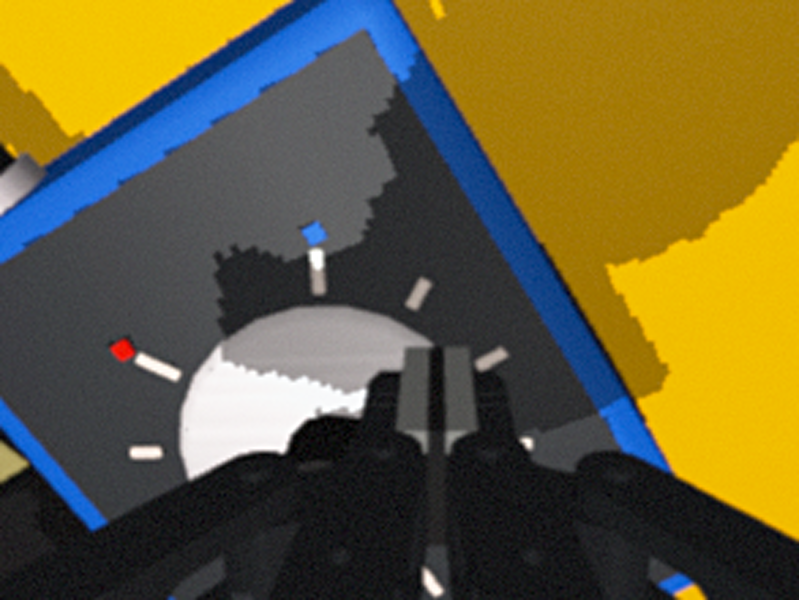

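The force rises and drops at about 106° and 82°, so two clicks are done, and the wing sits ahead of the fingertips at about (340,430). I'll continue for the last two.

```bash
python3 - <<'E'
from bench import bot,imaging
from h import *
arc(bot,np.arange(64,11,-4))
p,o=pose(12,15,10); bot.movel(p,o,max_speed=60)
bot.movel(pose(12,15,130)[0],max_speed=150)
bot.movel(pose(12,-55,130)[0],max_speed=150)
bot.dwell(.2)
m=imaging.camera_model("wrist");im=imaging.capture("wrist");print(bot.get_state()['t'])
a=proj(m,st(ST,panel([0,0,3.])))[0];x0,y0=int(a[0])-100,max(0,int(a[1])-75)
for k in(30,0,-30): print(k,(proj(m,st(ST,panel([36*np.cos(np.radians(k)),36*np.sin(np.radians(k)),23])))-[x0,y0])*4)
cv2.imwrite("pics/w5.png",cv2.resize(im[y0:y0+150,x0:x0+200],(800,600),interpolation=cv2.INTER_CUBIC))
E
```

```text
64 10.72 Fn -0.4 |F| 0.4 gap -0.1
60 10.97 Fn -0.0 |F| 1.3 gap 0.2
56 11.22 Fn 3.9 |F| 4.0 gap 1.1
52 11.47 Fn 1.4 |F| 1.6 gap 0.1
48 11.72 Fn 0.1 |F| 1.1 gap -0.9
44 11.97 Fn -0.7 |F| 1.6 gap -0.6
40 12.22 Fn 0.8 |F| 0.9 gap -0.2
36 12.47 Fn -0.1 |F| 0.4 gap -0.1
32 12.72 Fn 0.5 |F| 0.6 gap 0.0
28 12.97 Fn 1.7 |F| 2.2 gap 0.7
24 13.22 Fn 2.2 |F| 2.7 gap 0.4
20 13.47 Fn 1.2 |F| 1.5 gap -0.3
16 13.72 Fn -0.3 |F| 0.9 gap -0.5
12 13.97 Fn 0.4 |F| 0.6 gap -0.2
16.1917
30 [[532.77836757 243.28573932]]
0 [[549.2220946  321.87406017]]
-30 [[524.88786259 395.560266  ]]
```

View pics/w5.png

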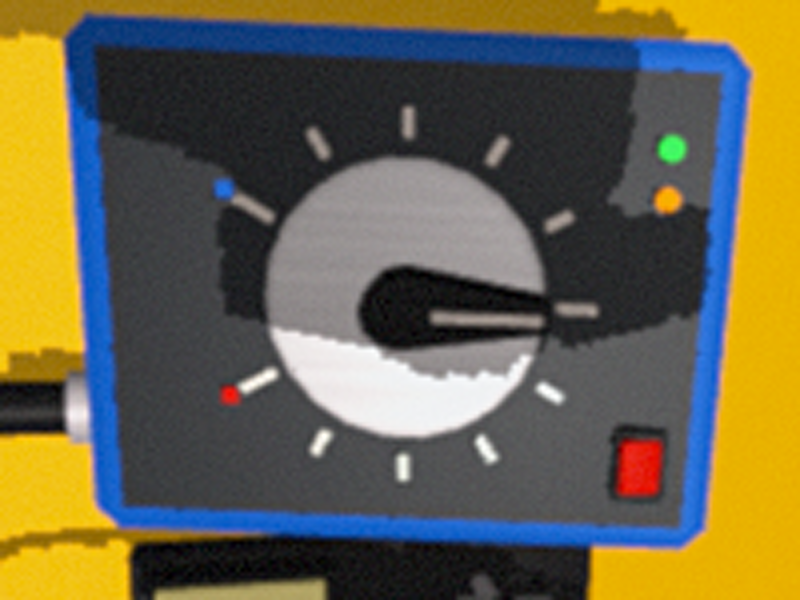

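The wing now points straight back at the sixth tick: its nose is at (545,320), against a predicted (549,322). That is four clicks clockwise, and the arm is clear of everything.

```bash
python3 -c "
from bench import bot
print(bot.sign_off(), bot.get_state()['contact_force'])"
```

```text
the job is handed in; nothing more can be done
the job is handed in; nothing more can be done
```

The job is handed in: the blue dial went from click 1 to click 5, four clicks clockwise, pushed by the closed fingertips on one side of the wing. The last wrist picture shows it seated there with the arm clear; I took no final picture of the yellow dial or the loose things, and no verdict came back.

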